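# Clamp the pressure jar with one turn of its hand wheel

### The job

Tighten the lid of the steel pressure jar: push its hand wheel round clockwise, seen from above, by the upright handle at the end of one spoke, through exactly one full turn, so that the handle comes back to where it stood at the start. Only push against the handle, never pinch it, do not overwind the screw, and then take the hand clear. Leave everything else on the bench where it stands, unlifted and upright.

Things in the scene. Friction and masses are not known exactly. Their poses are not given: they have to be found in the camera images.
- wheel (a joint): Angle of the hand wheel in rad; it grows as the wheel turns clockwise seen from above (the tightening way). It starts somewhere between -0.3 and 0.3 and one full turn adds 6.283. The wheel is stiff (about 0.2 N m, so 2 to 4 N at the handle), turns about a fixed vertical axis without rising or sinking, and stays where it is left
- wheel_axis (a point): Centre of the hand wheel, on its vertical axis, at the mid-height of its rim (154 mm above the bench). The wheel is bare aluminium: a rim 160 mm across on its centre line, of round bar 14 mm thick (its top 7 mm above this point), a hub 40 mm across whose nut ends 20 mm above this point, and three flat spokes. Its handle alone stands higher. The rotation is the wheel's: its x axis points from the axis to the handle, and z up
- handle_mid (a point): Middle of the black upright handle, 80 mm from the wheel's axis and 28.5 mm above the rim's mid-height. The handle stands on the rim at the outer end of one spoke and is fixed to the wheel (it does not spin): oval, 30 mm long along the rim and 20 mm across it, reaching from 7 to 50 mm above the rim's mid-height
- handle_back (a point): Point on the trailing face of the handle, at the same height as the handle's middle and 15 mm behind it along the rim: the face to push so as to turn the wheel clockwise. The trailing face and the opposite, leading face are half rounds of radius 10 mm
- jar: Squat stainless steel pressure jar fixed to the bench mat, 210 mm across at its lid flange; a dark steel yoke bar 236 mm long lies over its lid, and the hand wheel stands on the screw through this bar. The point is the centre of its underside
- bottle: Amber glass bottle with white cap, 68 mm across, 160 mm high. A bystander, loose on the mat, to be left alone; the point is the centre of its underside
- cup: White plastic cup standing upside down, 68 mm across at the foot, 75 mm high. A bystander, loose on the mat, to be left alone; the point is the centre of its underside
- sample_jar: Clear screw-top sample jar, 60 mm across, 70 mm high. A bystander, loose on the mat, to be left alone; the point is the centre of its underside
- dishes: Stack of four flat round culture dishes, 92 mm across, 60 mm high. A bystander, loose on the mat, to be left alone; the point is the centre of its underside
- beaker: Glass beaker, 66 mm across, 85 mm high. A bystander, loose on the mat, to be left alone; the point is the centre of its underside
- tip_box: Pipette-tip box, grey with a blue lid, 82 x 120 x 62 mm. A bystander, loose on the mat, to be left alone; the point is the centre of its underside
- spatula: Steel spatula, 190 mm long, lying flat on the mat on the robot's side of the pressure jar. A bystander, loose, to be left alone; the point is at its underside near its middle

How it is judged:
By the outcome, as a careful person would: the job done as asked, in the order asked, and still so for the second after the job is handed in, with the robot touching nothing.
It also fails if it takes over 58 s, if anything falls off the work surface, if the arm or the gripper's body presses on something with over 40 N, if the wrist force passes 120 N, or if a joint passes its speed limit or range.

### The arm

A 6-joint arm with a two-finger parallel gripper is mounted at the origin on the work surface. World frame = base frame: x ahead of the robot, y to its left, z up, the work surface at z = 0. Lengths are in mm, angles in rad, forces in N, time in s.
With the tool pointing down it reaches from about 250 to 775 mm from the base axis. Payload 4 kg.
Tool frame: the origin (TCP) lies midway between the tips of the shut fingers; the grasp point (between the pads) lies 19 mm behind it (env.grip_depth is the distance from the TCP to the grasp point, in mm); z points along the fingers, y is the line along which they close (so a half turn about z gives the same grasp; the last joint's range is limited). The gripper opens to 94 mm and grips with 3 to 60 N. Pads are 16 mm wide; open, the fingers measure 119 mm over their backs; the gripper's body (75 mm by 177 mm) begins 78 mm behind the grasp point.
Start: joints at [1.179, 0.087, 1.371, -0, 1.684, -0.103], TCP at [156.651, 527.239, 205.506] pointing down, gripper open.
Joint ranges: [-3.1, 3.1], [-0.76, 2.03], [0.27, 2.55], [-1.08, 4.22], [0.17, 2.65], [-2.57, 2.57]. Speed limits (rad/s): [2.79, 2.79, 3.14, 3.14, 3.14, 3.14].

### API

Orientations are given as a rotation vector (axis times angle).
In Python, from workcell import env, get_image, get_calibration, sign_off gives the robot as it stands.
- The arm moves only by the shell command python3 -m pendant 'ROWS' [FORCE]. ROWS is JSON, a list of rows, each a list of 7 numbers: the shift along the tool's x, y, z in cm, then the turn, a rotation vector about the tool's x, y, z in degrees, then the finger opening in cm, from 0 to 9.4. In form: [[dx, dy, dz, wx, wy, wz, grip], ...]. A call has 1 to 10 rows; each row shifts and turns the commanded pose from where the row before left it, along the tool's axes as they then stand; what a row does not reach is not made up. A row lasts 1/12 s, in which the tool goes at most 41.7 mm and 7.16 degrees, less where a joint would pass 70% of its speed; a pose out of reach is approached as far as the arm can. A call with a gripper value outside its range is refused whole. The fingers move at their own pace and stop on an object; FORCE is the grip in N (left out, the last holds). Time passes only in rows, so rows that do not move let the fingers close. It gives the time, the measured TCP pose, the force, the opening and the grip force at its end, in the units of the state.
- env.get_state(): the state, without advancing time (a new reading comes with each control period).
- get_image(name): name is "scene" or "top" or "wrist"; returns the picture (400x640x3 uint8, red, green, blue); there is no depth.
- get_calibration(name): a dict with "fov_y" (degrees; the focal length in pixels is half the picture's height over the tangent of half this angle, whatever the lens; pixels are square), "cx", "cy" (the principal point, pixels), "rvec" (rotation vector, rad) and "tvec" (3), from world to camera coordinates, as OpenCV has them. Camera axes: x right, y down, z forward; pixel columns grow to the right and rows downward; lengths in mm; the calibration is good to about 2 mm. A picture is of the moment at which its call begins: read the wrist's pose just before it. get_calibration takes no time and is no camera call; for the wrist camera it gives the pose at the moment of the call.
- sign_off(): hands the job in; it is judged then, once.
The state is a dict: "time": time; "joints": joint angles; "qd": joint speeds; "effort": joint torques, N m; "tcp_pos": TCP position; "tool_rot": TCP orientation; "ft_force": force on the tool from outside, world axes, zero at the start; "wrist_torque": the same for the moment, N m; "opening": finger opening in mm; "gripper_force": force on a finger pad.
Only numpy, scipy, OpenCV 4.12 (cv2) and the standard library are available. Lean on these libraries where they do the work, as an engineer would, in place of code of your own. Each camera call takes 0.05 s, during which the arm holds its last target. There are 200 camera calls.

## Working session

There is one attempt and no reset: what is moved stays moved. The work goes in short steps, Python scripts to look and compute and a shell command to move; the robot and the scene stay as the last step left them, time stands still between calls to the robot, and variables do not carry over. Pictures are saved under pics/ and viewed, at most 10 in all, crops included, and the job is handed in when it is done.

```bash
mkdir -p pics
python3 - <<'E'
from workcell import env,get_image,get_calibration
import cv2
s=env.get_state();print(s)
for n in("scene","top"):
    print(n,get_calibration(n)); cv2.imwrite(f"pics/{n}0.png",get_image(n)[:,:,::-1])
E
```

```text
{'time': 0.0, 'joints': array([ 1.17888380e+00,  8.79260377e-02,  1.37222472e+00, -2.98306814e-05,
        1.68357679e+00, -1.03086476e-01]), 'qd': array([-8.01518104e-04, -1.38427704e-03,  1.65103826e-04, -6.82430395e-05,
       -1.20632321e-03,  2.04536469e-04]), 'effort': array([-1.30951554e-03, -3.40188503e+01, -3.02420104e+01,  7.16160913e-02,
        3.30342539e-02, -1.66884456e-04]), 'tcp_pos': array([156.45649528, 526.71846471, 204.33497784]), 'tool_rot': array([-0.45204538, -3.10839885,  0.00326219]), 'ft_force': array([ 0.1041761 , -0.23681848, -0.14434443]), 'wrist_torque': array([ 0.04303377, -0.04495923,  0.0478747 ]), 'gripper_force': 0.0, 'opening': 94.22585169109848}
scene {'fov_y': 56.55465838222398, 'cx': 320.9933518263141, 'cy': 204.0810161161533, 'rvec': array([ 2.35564344,  0.8179062 , -0.30631026]), 'tvec': array([-467.81012095, -164.86522916, 1133.19491731])}
top {'fov_y': 57.39476428648191, 'cx': 327.1072511981826, 'cy': 198.79324433986534, 'rvec': array([ 2.12851379, -2.11892468,  0.19199979]), 'tvec': array([ 36.74510549, 591.19964871, 877.5471655 ])}
```

View pics/scene0.png

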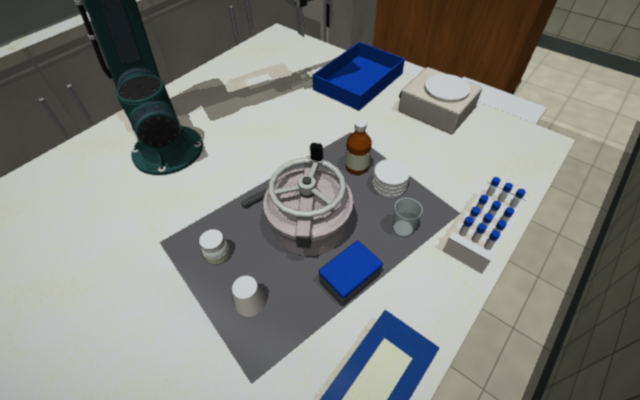

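View pics/top0.png

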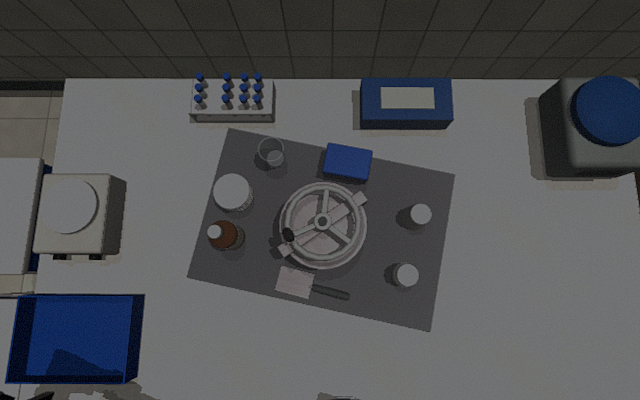

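The pictures show the wheel centred near (322,221) in top and (307,184) in scene. The black handle is at about (288,235) in top and (316,152) in scene, and the bottle is close to it. I'll fit the centre and angle next.

```bash
cat > h.py <<'E'
import numpy as np,cv2
from workcell import env,get_image,get_calibration
def KRT(c):
    f=200/np.tan(np.radians(c["fov_y"]/2));K=np.array([[f,0,c["cx"]],[0,f,c["cy"]],[0,0,1]])
    return K,cv2.Rodrigues(np.array(c["rvec"]))[0],np.array(c["tvec"]).ravel()
def back(c,uv,z):
    K,R,t=KRT(c);d=R.T@np.linalg.inv(K)@np.array([*uv,1.]);o=-R.T@t
    return o+d*(z-o[2])/d[2]
def proj(c,P):
    K,R,t=KRT(c);p=(K@(R@np.atleast_2d(P).T+t[:,None])).T;return p[:,:2]/p[:,2:]
E
python3 - <<'E'
from h import *
ct,cs=get_calibration("top"),get_calibration("scene")
ax=back(ct,(322,221),174);print("hub",ax,back(cs,(307,183),174))
print("handle top",back(ct,(288,235),204),back(cs,(317,147),204))
for n,u,z in(("bottle",(214,230),160),("cup",(421,213),75),("sj",(405,273),70),("dish",(234,191),60),("beaker",(271,148),85),("tip",(348,163),62)):print(n,back(ct,u,z).round())
tiles=[]
for n,c,x,y in(("top",ct,272,150),("scene",cs,257,115)):
    im=cv2.imread(f"pics/{n}0.png")[y:y+150,x:x+100];im=cv2.resize(im,None,fx=4,fy=4,interpolation=cv2.INTER_CUBIC)
    if n=="top": im=cv2.convertScaleAbs(im,alpha=1.6)
    a=np.radians(np.arange(0,360,10));
    P=np.c_[ax[0]+80*np.cos(a),ax[1]+80*np.sin(a),0*a+154]
    for p in proj(c,P): cv2.circle(im,tuple(int(v) for v in ((p-[x,y])*4)),2,(0,0,255),-1)
    tiles.append(im)
cv2.imwrite("pics/c1.png",np.hstack(tiles))
E
```

```text
hub [519.24094944  49.93283724 174.        ] [528.94410029  42.84736922 174.        ]
handle top [485.69785022 120.48751396 204.        ] [495.47813036 119.83630155 204.        ]
bottle [500. 290. 160.]
cup [ 552. -193.   75.]
sj [ 407. -150.   70.]
dish [609. 277.  60.]
beaker [716. 182.  85.]
tip [684. -14.  62.]
```

View pics/c1.png

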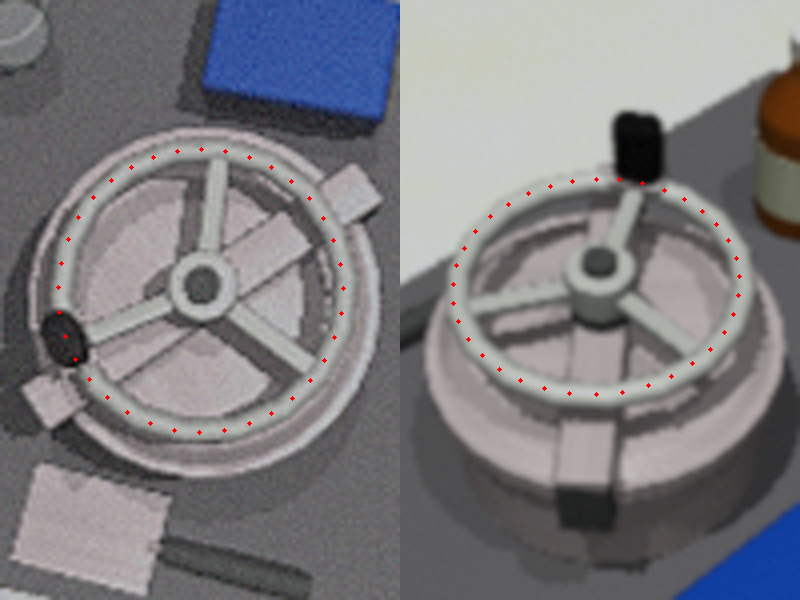

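The overlay fits in both views. The axis is at about (520.5,48.5) and the handle is at a heading of about 115° (z = 204 top). That puts the handle centre near (487,121), and its 79 mm radius matches the given 80 mm. Next I'll work out the approach in tool axes, passing high and with the fingers shut.

```bash
cat >> h.py <<'E'
C=np.array([520.5,48.5])
def to(target,heading=None):
    """tool-frame shift in cm to target and turn about tool z in deg to heading of tool x"""
    s=env.get_state();R=cv2.Rodrigues(s["tool_rot"])[0];h=np.degrees(np.arctan2(R[1,0],R[0,0]))
    print("t %.2f tcp %s head %.1f tilt %.2f shift cm %s"%(s["time"],s["tcp_pos"].round(1),h,np.degrees(np.arccos(-R[2,2])),(R.T@(np.array(target)-s["tcp_pos"])/10).round(2)),
      "turn",None if heading is None else round((h-heading+180)%360-180,1),"F",s["ft_force"].round(1),"j6",s["joints"][5].round(2))
E
python3 -c "
from h import *
to([452.5,104.5,270],205)"
```

```text
t 0.10 tcp [156.5 526.8 204.4] head 163.5 tilt 0.11 shift cm [-40.4  -32.06  -6.5 ] turn -41.5 F [ 0.4  0.4 -0.1] j6 -0.1
```

```bash
python3 -m pendant '[[0,0,-2.2,0,0,0,0],[0,0,-2.2,0,0,0,0],[0,0,-2.1,0,0,0,0],[-2,-1.6,0,0,0,0,0],[-2,-1.6,0,0,0,0,0],[-2,-1.6,0,0,0,0,0],[-2,-1.6,0,0,0,0,0],[-2,-1.6,0,0,0,0,0],[-2,-1.6,0,0,0,0,0],[-2,-1.6,0,0,0,0,0]]' 30 && python3 -m pendant '[[-2,-1.6,0,0,0,0,0],[-2,-1.6,0,0,0,0,0],[-2,-1.6,0,0,0,0,0],[-2,-1.6,0,0,0,0,0],[-2,-1.6,0,0,0,0,0],[-2,-1.6,0,0,0,0,0],[-2,-1.6,0,0,0,0,0],[-2,-1.6,0,0,0,0,0],[-2,-1.6,0,0,0,0,0],[-2,-1.6,0,0,0,0,0]]'
python3 -m pendant '[[-2,-1.6,0,0,0,0,0],[-2,-1.6,0,0,0,0,0],[-0.5,-0.1,0,0,0,0,0],[0,0,0,0,0,-7,0],[0,0,0,0,0,-7,0],[0,0,0,0,0,-7,0],[0,0,0,0,0,-7,0],[0,0,0,0,0,-7,0],[0,0,0,0,0,-6.5,0],[0,0,0,0,0,0,0]]'
python3 - <<'E'
from h import *
to([452.5,104.5,172],205)
c=get_calibration("wrist");im=get_image("wrist")[:,:,::-1];cv2.imwrite("pics/w1.png",im)
print(proj(c,[[*C,174],[*(C+80*np.array([np.cos(2.007),np.sin(2.007)])),204]]))
cv2.imwrite("pics/t1.png",get_image("top")[:,:,::-1])
E
```

```text
time: 0.93
tcp_pos: [259.3, 378.7, 269.9]
tool_rot: [-0.452, -3.109, 0.001]
ft_force: [0.9, 0.0, -0.3]
opening: 30.9
gripper_force: 0.0
time: 1.77
tcp_pos: [405.4, 168.5, 270.0]
tool_rot: [-0.452, -3.108, 0.0]
ft_force: [0.5, -0.2, 1.1]
opening: 0.5
gripper_force: 0.0
time: 2.6
tcp_pos: [438.4, 125.8, 270.1]
tool_rot: [0.682, -3.066, -0.001]
ft_force: [0.0, 0.3, -0.5]
opening: 0.4
gripper_force: 0.0
t 2.60 tcp [438.4 125.8 270.1] head -154.9 tilt 0.06 shift cm [-0.38 -2.53  9.81] turn 0.1 F [ 0.   0.3 -0.5] j6 -1.85
[[189.65624995 254.11516502]
 [282.44488144 270.29207265]]
```

View pics/w1.png

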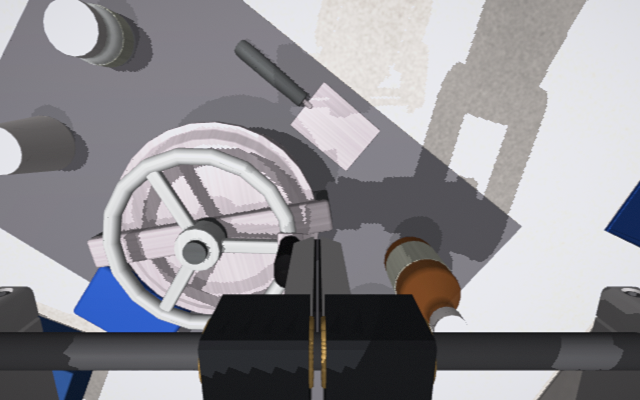

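The wrist view shows the hub nut at (197,252), about 7 px from where I predicted it. The handle is at about (287,262), partly behind the shut fingers. I'll back-project to refine the axis.

```bash
python3 - <<'E'
from h import *
c=get_calibration("wrist")
print(back(c,(197,252),174).round(1), back(get_calibration("top"),(322.4,221),174).round(1),back(get_calibration("scene"),(307,180.7),174).round(1))
a=np.radians(np.arange(0,360,15))
# wrist rim outline samples (centre line): left,right,top,bottom
for u in((110,243),(284,215),(192,156),(188,322)):
    P=back(c,u,154);print(P.round(1),np.hypot(*(P[:2]-C)).round(1))
E
python3 -m pendant '[[-0.4,-2.5,0,0,0,0,0],[0,0,0,0,0,0,0],[0,0,0,0,0,0,0]]'
python3 - <<'E'
from h import *
to([452.5,104.5,172],205)
a=np.radians(np.arange(0,360,10))
tiles=[]
for n,x,y,w,h,k in(("wrist",80,60,400,300,1),("scene",250,110,100,75,4)):
    c=get_calibration(n);im=get_image(n)[:,:,::-1][y:y+h,x:x+w];im=cv2.resize(im,None,fx=k,fy=k,interpolation=cv2.INTER_CUBIC)
    P=np.vstack([np.c_[C[0]+80*np.cos(a),C[1]+80*np.sin(a),0*a+154],[*C,174],[*(C+80*np.array([np.cos(2.007),np.sin(2.007)])),204]])
    for p in proj(c,P): cv2.circle(im,tuple(int(v) for v in ((p-[x,y])*k)),2,(0,0,255),-1)
    tiles.append(im)
cv2.imwrite("pics/c2.png",np.hstack(tiles))
E
```

```text
[516.   52.8 174. ] [519.2  49.1 174. ] [524.6  48.  174. ]
[551. -23. 154.] 77.7
[462.5 106.6 154. ] 82.0
[447.5  17.1 154. ] 79.4
[597.8  66.2 154. ] 79.3
time: 2.95
tcp_pos: [453.0, 104.1, 270.1]
tool_rot: [0.674, -3.067, -0.001]
ft_force: [-0.3, 0.2, -0.1]
opening: 0.4
gripper_force: 0.0
t 2.95 tcp [453.  104.1 270.1] head -155.2 tilt 0.07 shift cm [0.02 0.05 9.81] turn -0.2 F [-0.3  0.2 -0.1] j6 -1.9
```

View pics/c2.png

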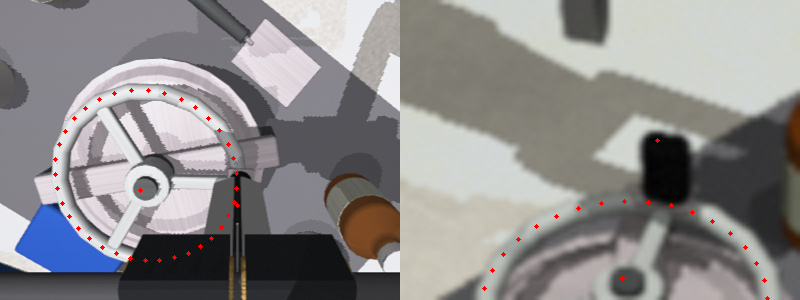

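The overlay agrees to within 2–3 mm in every view, so I keep axis (520,49.5) and 115°. Now I'll descend behind the handle.

```bash
sed -i 's/C=np.array.*/C=np.array([520.,49.5])/' h.py
python3 -m pendant '[[0,0,2,0,0,0,0],[0,0,2,0,0,0,0],[0,0,2,0,0,0,0],[0,0,2,0,0,0,0],[0,0,1.6,0,0,0,0],[0,0,0,0,0,0,0],[-0.4,0,0,0,0,0,0],[-0.4,0,0,0,0,0,0],[-0.3,0,0,0,0,0,0],[0,0,0,0,0,0,0]]'
cat >> h.py <<'E'
def arc(phi,gap,sgn,th):
    """handle at phi (deg); rigid-turn row for th deg, and correction onto the contact pose"""
    p=np.radians(phi);t=np.array([np.sin(p),-np.cos(p)])
    T=C+80*np.array([np.cos(p),np.sin(p)])-t*(23+gap)
    to([*T,174],phi-90+(0 if sgn>0 else 180))
    s=env.get_state();q=(s["tcp_pos"][:2]-C);print("radius %.1f toolang %.1f"%(np.hypot(*q),np.degrees(np.arctan2(q[1],q[0]))))
    a=-np.radians(th);M=np.array([[np.cos(a),-np.sin(a)],[np.sin(a),np.cos(a)]])
    d=(M-np.eye(2))@(T-C);R=cv2.Rodrigues(s["tool_rot"])[0]
    # in ideal tool axes: x=sgn*t ; y = z x x with z down
    x=sgn*t;y=np.array([x[1],-x[0]]);print("row cm",(d@x/10).round(3),(d@y/10).round(3),"wz",th)
E
python3 -c "
from h import *
arc(115,0,-1,6);arc(115,0,1,6)"
```

```text
time: 3.88
tcp_pos: [464.4, 109.4, 176.0]
tool_rot: [-0.678, 3.064, -0.0]
ft_force: [0.2, -0.7, -0.0]
opening: 0.3
gripper_force: 0.0
t 3.88 tcp [464.4 109.4 176. ] head -155.0 tilt 0.17 shift cm [-0.21  0.22  0.2 ] turn -0.0 F [ 0.2 -0.7 -0. ] j6 -1.89
radius 81.7 toolang 132.9
row cm -0.849 0.197 wz 6
t 3.88 tcp [464.4 109.4 176. ] head -155.0 tilt 0.17 shift cm [-0.21  0.22  0.2 ] turn 180.0 F [ 0.2 -0.7 -0. ] j6 -1.89
radius 81.7 toolang 132.9
row cm 0.849 -0.197 wz 6
```

```bash
python3 -m pendant '[[-0.2,0.2,0.2,0,0,0,0],[-0.85,0.2,0,0,0,6,0],[-0.85,0.2,0,0,0,6,0],[-0.85,0.2,0,0,0,6,0],[-0.85,0.2,0,0,0,6,0],[-0.85,0.2,0,0,0,6,0],[0,0,0,0,0,0,0]]'
python3 - <<'E'
from h import *
arc(85,0,-1,6)
x,y=250,110
im=cv2.resize(get_image("scene")[:,:,::-1][y:y+150,x:x+150],None,fx=3,fy=3,interpolation=cv2.INTER_CUBIC);cv2.imwrite("pics/s2.png",im)
E
```

```text
time: 4.47
tcp_pos: [503.6, 131.1, 172.6]
tool_rot: [0.141, 3.138, 0.001]
ft_force: [-0.1, -0.5, -0.6]
opening: 0.3
gripper_force: 0.0
t 4.47 tcp [503.6 131.1 172.6] head 174.9 tilt 0.04 shift cm [-0.04  0.01 -0.14] turn -0.1 F [-0.1 -0.5 -0.6] j6 -1.34
radius 83.2 toolang 101.4
row cm -0.849 0.197 wz 6
```

View pics/s2.png

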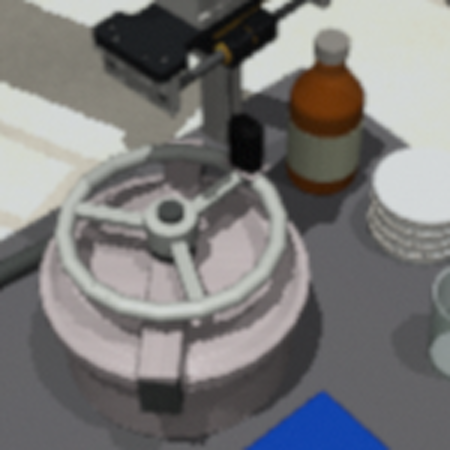

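The scene shows the handle advanced to crop (245,143), about 30° round, with the shut fingers right behind it. I'll continue pushing.

```bash
python3 -m pendant '[[-0.85,0.2,0,0,0,6,0],[-0.85,0.2,0,0,0,6,0],[-0.85,0.2,0,0,0,6,0],[-0.85,0.2,0,0,0,6,0],[-0.85,0.2,0,0,0,6,0],[-0.85,0.2,0,0,0,6,0],[-0.85,0.2,0,0,0,6,0],[-0.85,0.2,0,0,0,6,0],[-0.85,0.2,0,0,0,6,0],[-0.85,0.2,0,0,0,6,0]]'
python3 -c "
from h import *
arc(25,0,-1,6)"
```

```text
time: 5.35
tcp_pos: [581.6, 105.1, 172.7]
tool_rot: [-1.689, -2.647, -0.004]
ft_force: [-0.9, 3.0, 0.5]
opening: 0.1
gripper_force: 1.6
t 5.35 tcp [581.6 105.1 172.7] head 114.9 tilt 0.18 shift cm [-0.14  0.07 -0.13] turn -0.1 F [-0.9  3.   0.5] j6 -0.35
radius 83.0 toolang 42.1
row cm -0.849 0.197 wz 6
```

Tracking is good and the push is about 3 N, as expected.

```bash
python3 -m pendant '[[-0.85,0.25,0,0,0,6,0],[-0.85,0.2,0,0,0,6,0],[-0.85,0.2,0,0,0,6,0],[-0.85,0.2,0,0,0,6,0],[-0.85,0.2,0,0,0,6,0],[-0.85,0.2,0,0,0,6,0],[-0.85,0.2,0,0,0,6,0],[-0.85,0.2,0,0,0,6,0],[-0.85,0.2,0,0,0,6,0],[-0.85,0.2,0,0,0,6,0]]'
python3 -m pendant '[[-0.85,0.2,0,0,0,6,0],[-0.85,0.2,0,0,0,6,0],[-0.85,0.2,0,0,0,6,0],[-0.85,0.2,0,0,0,6,0],[-0.85,0.2,0,0,0,6,0],[0,0,0,0,0,0,0]]'
python3 -c "
from h import *
arc(-65,0,-1,6)"
```

```text
time: 6.18
tcp_pos: [598.3, 23.0, 172.7]
tool_rot: [-2.787, -1.447, -0.003]
ft_force: [0.2, 3.2, -0.3]
opening: 0.6
gripper_force: 1.3
time: 6.68
tcp_pos: [573.6, -14.4, 172.8]
tool_rot: [3.067, 0.678, 0.001]
ft_force: [0.7, 0.4, -1.1]
opening: 0.7
gripper_force: 0.0
t 6.68 tcp [573.6 -14.4 172.8] head 24.9 tilt 0.03 shift cm [ 0.14 -0.05 -0.12] turn -0.1 F [ 0.7  0.4 -1.1] j6 1.01
radius 83.4 toolang -50.0
row cm -0.849 0.197 wz 6
```

Half the turn is done, with the handle at about -66°. I'll back off, turn the tool back 180° and re-engage with the opposite face.

```bash
python3 -m pendant '[[1,0,0,0,0,0,0],[1,0,0,0,0,0,0],[1,0,0,0,0,0,0],[0,0,0,0,0,-7,0],[0,0,0,0,0,-7,0],[0,0,0,0,0,-7,0],[0,0,0,0,0,-7,0],[0,0,0,0,0,-7,0],[0,0,0,0,0,-7,0],[0,0,0,0,0,-7,0]]' >/dev/null
python3 -m pendant '[[0,0,0,0,0,-7,0],[0,0,0,0,0,-7,0],[0,0,0,0,0,-7,0],[0,0,0,0,0,-7,0],[0,0,0,0,0,-7,0],[0,0,0,0,0,-7,0],[0,0,0,0,0,-7,0],[0,0,0,0,0,-7,0],[0,0,0,0,0,-7,0],[0,0,0,0,0,-7,0]]' >/dev/null
python3 -m pendant '[[0,0,0,0,0,-7,0],[0,0,0,0,0,-7,0],[0,0,0,0,0,-7,0],[0,0,0,0,0,-7,0],[0,0,0,0,0,-7,0],[0,0,0,0,0,-7,0],[0,0,0,0,0,-7,0],[0,0,0,0,0,-7,0],[0,0,0,0,0,-5,0],[0,0,0,0,0,0,0]]'
python3 -c "
from h import *
arc(-66,0,1,6)"
```

```text
time: 9.18
tcp_pos: [602.5, -0.4, 172.0]
tool_rot: [0.684, -3.066, -0.0]
ft_force: [0.2, 0.7, -1.2]
opening: 0.2
gripper_force: 0.0
t 9.18 tcp [ 6.025e+02 -4.000e-01  1.720e+02] head -154.8 tilt 0.02 shift cm [ 3.21 -0.02 -0.2 ] turn 1.2 F [ 0.2  0.7 -1.2] j6 -2.1
radius 96.5 toolang -31.2
row cm 0.849 -0.197 wz 6
```

```bash
python3 -m pendant '[[1,0,0,0,0,0,0],[1,0,0,0,0,0.5,0],[0.7,0,0,0,0,0.5,0],[0.4,0,0,0,0,0,0],[0.85,-0.2,0,0,0,6,0],[0.85,-0.2,0,0,0,6,0],[0.85,-0.2,0,0,0,6,0],[0.85,-0.2,0,0,0,6,0],[0.85,-0.2,0,0,0,6,0],[0.85,-0.2,0,0,0,6,0]]'
python3 -c "
from h import *
arc(-102,0,1,6)"
```

```text
time: 10.02
tcp_pos: [526.0, -33.5, 172.7]
tool_rot: [0.339, 3.12, 0.002]
ft_force: [2.7, 1.8, -1.1]
opening: 0.4
gripper_force: 1.4
t 10.02 tcp [526.  -33.5 172.7] head 167.6 tilt 0.20 shift cm [ 0.01 -0.01 -0.13] turn -0.4 F [ 2.7  1.8 -1.1] j6 -1.53
radius 83.2 toolang -85.9
row cm 0.849 -0.197 wz 6
```

```bash
python3 -m pendant '[[0.85,-0.2,0,0,0,6,0],[0.85,-0.2,0,0,0,6,0],[0.85,-0.2,0,0,0,6,0],[0.85,-0.2,0,0,0,6,0],[0.85,-0.2,0,0,0,6,0],[0.85,-0.2,0,0,0,6,0],[0.85,-0.2,0,0,0,6,0],[0.85,-0.2,0,0,0,6,0],[0.85,-0.2,0,0,0,6,0],[0.85,-0.2,0,0,0,6,0]]'
python3 -c "
from h import *
arc(-162,0,1,6)"
```

```text
time: 10.85
tcp_pos: [450.9, 1.9, 172.9]
tool_rot: [1.854, 2.531, 0.001]
ft_force: [2.4, -1.9, -0.9]
opening: 0.3
gripper_force: 1.5
t 10.85 tcp [450.9   1.9 172.9] head 107.6 tilt 0.23 shift cm [ 0.09  0.04 -0.11] turn -0.4 F [ 2.4 -1.9 -0.9] j6 -0.43
radius 83.9 toolang -145.5
row cm 0.849 -0.197 wz 6
```

```bash
python3 -m pendant '[[0.85,-0.15,0,0,0,6,0],[0.85,-0.2,0,0,0,6,0],[0.85,-0.2,0,0,0,6,0],[0.85,-0.2,0,0,0,6,0],[0.85,-0.2,0,0,0,6,0],[0.85,-0.2,0,0,0,6,0],[0.85,-0.2,0,0,0,6,0],[0.85,-0.2,0,0,0,6,0],[0.85,-0.2,0,0,0,6,0],[0.85,-0.2,0,0,0,6,0]]'
python3 -m pendant '[[0.6,-0.14,0,0,0,4,0],[0.6,-0.14,0,0,0,4,0],[0.6,-0.14,0,0,0,4,0],[0.6,-0.14,0,0,0,4,0],[0,0,0,0,0,0,0]]'
python3 -c "
from h import *
arc(-238,0,1,4)"
```

```text
time: 11.68
tcp_pos: [443.8, 85.3, 172.8]
tool_rot: [2.873, 1.267, -0.002]
ft_force: [-2.4, -1.8, 1.5]
opening: 0.8
gripper_force: 1.6
time: 12.1
tcp_pos: [458.6, 106.4, 172.7]
tool_rot: [-3.02, -0.863, 0.0]
ft_force: [-0.6, -0.9, -0.8]
opening: 0.5
gripper_force: 0.0
t 12.10 tcp [458.6 106.4 172.7] head 31.9 tilt 0.02 shift cm [-0.11  0.08 -0.13] turn -0.1 F [-0.6 -0.9 -0.8] j6 1.12
radius 83.8 toolang 137.2
row cm 0.564 -0.141 wz 4
```

The handle should be about 5° short. I'll back off and clear the view to measure against the starting pictures.

```bash
python3 -m pendant '[[-1,0,0,0,0,0,0],[-1,0,0,0,0,0,0],[-1,0,0,0,0,0,0],[0,0,-3,0,0,0,0],[0,0,-3,0,0,0,0],[0,0,-3,0,0,0,0],[-3,0,0,0,0,0,0],[-3,0,0,0,0,0,0],[-3,0,0,0,0,0,0],[-3,0,0,0,0,0,0]]' >/dev/null
python3 -m pendant '[[-3,0,0,0,0,0,0],[0,0,0,0,0,0,0]]'
cat > cmp.py <<'E'
from h import *
import sys
tag=sys.argv[1]
def blob(im,n):
    b=im.astype(int).max(2);x,y,w,h=(270,190,70,70) if n=="top" else (285,125,60,60)
    m=(b[y:y+h,x:x+w]<(38 if n=="top" else 50)).astype(np.uint8)
    k,l,st,ce=cv2.connectedComponentsWithStats(m)
    i=sorted(range(1,k),key=lambda i:-st[i,4])[:3]
    return [(st[j,4],(ce[j]+[x,y]).round(2)) for j in i]
til=[]
for n,x,y in(("top",272,165),("scene",257,130)):
    a=cv2.imread(f"pics/{n}0.png");b=get_image(n)[:,:,::-1].copy();cv2.imwrite(f"pics/{n}_{tag}.png",b)
    c=get_calibration(n)
    for im in(a,b):
        B=blob(im,n);print(n,B[:3]);
        if B:
            P=back(c,B[0][1],182.5)[:2]-C;print("  ang %.2f r %.1f"%(np.degrees(np.arctan2(P[1],P[0])),np.hypot(*P)))
        g=cv2.convertScaleAbs(im[y:y+100,x:x+100],alpha=1.6 if n=="top" else 1);til.append(cv2.resize(g,(300,300),interpolation=cv2.INTER_CUBIC))
cv2.imwrite(f"pics/cmp_{tag}.png",np.vstack([np.hstack(til[:2]),np.hstack(til[2:])]))
E
python3 cmp.py a
```

```text
time: 13.1
tcp_pos: [302.6, 9.2, 263.2]
tool_rot: [3.019, 0.859, 0.003]
ft_force: [1.4, 0.0, 0.7]
opening: 0.1
gripper_force: 0.0
top [(np.int32(117), array([287.58, 234.53])), (np.int32(25), array([288.48, 257.48])), (np.int32(5), array([280., 210.]))]
  ang 112.96 r 80.7
top [(np.int32(116), array([289.45, 238.52])), (np.int32(22), array([288.41, 257.45])), (np.int32(5), array([278., 226.]))]
  ang 119.75 r 80.7
scene [(np.int32(187), array([316.32, 151.9 ]))]
  ang 112.28 r 80.4
scene [(np.int32(186), array([312.15, 151.13])), (np.int32(1), array([317., 167.]))]
  ang 119.38 r 80.9
```

View pics/cmp_a.png

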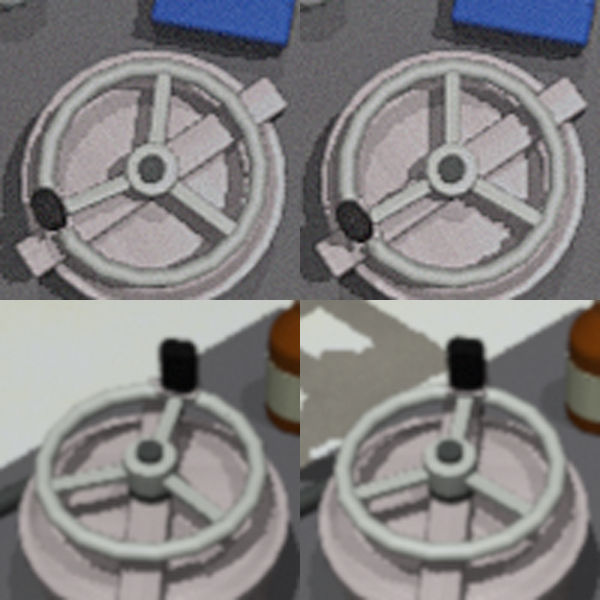

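Compared with the start, both cameras say 6.8–7.1° remain and nothing else has moved. I'll return the same way and push another 7°.

```bash
python3 -m pendant '[[3,0,0,0,0,0,0],[3,0,0,0,0,0,0],[3,0,0,0,0,0,0],[3,0,0,0,0,0,0],[3,0,0,0,0,0,0],[0,0,3,0,0,0,0],[0,0,3,0,0,0,0],[0,0,3,0,0,0,0],[1,0,0,0,0,0,0],[1,0,0,0,0,0,0]]' >/dev/null
python3 -c "
from h import *
arc(-238,0,1,3.5)"
```

```text
t 14.03 tcp [449.6 101.6 170.1] head 32.0 tilt 0.31 shift cm [ 0.9   0.15 -0.39] turn -0.0 F [0.6 0.4 0.7] j6 1.11
radius 87.6 toolang 143.5
row cm 0.493 -0.125 wz 3.5
```

```bash
python3 -m pendant '[[1,0,0,0,0,0,0],[0.3,-0.07,0,0,0,2,0],[0.3,-0.07,0,0,0,2,0],[0.25,-0.06,0,0,0,2,0],[0,0,0,0,0,0,0],[0,0,0,0,0,0,0]]'
python3 -c "
from h import *
to([466,113.5,173],25)"
```

```text
time: 14.53
tcp_pos: [467.6, 113.0, 175.2]
tool_rot: [3.061, 0.708, 0.008]
ft_force: [-1.2, 0.1, -0.7]
opening: 0.2
gripper_force: 0.1
t 14.53 tcp [467.6 113.  175.2] head 26.0 tilt 0.30 shift cm [-0.13 -0.12  0.22] turn 1.0 F [-1.2  0.1 -0.7] j6 1.24
```

```bash
python3 -m pendant '[[-1,0,0,0,0,0,0],[-1,0,0,0,0,0,0],[-1,0,0,0,0,0,0],[0,0,-3,0,0,0,0],[0,0,-3,0,0,0,0],[0,0,-3,0,0,0,0],[-3,0,0,0,0,0,0],[-3,0,0,0,0,0,0],[-3,0,0,0,0,0,0],[-3,0,0,0,0,0,0]]' >/dev/null
python3 -m pendant '[[-3,0,0,0,0,0,0],[0,0,0,0,0,0,0]]'
python3 cmp.py b
```

```text
time: 15.53
tcp_pos: [299.9, 32.1, 263.7]
tool_rot: [3.06, 0.701, 0.005]
ft_force: [-0.3, 0.4, 0.5]
opening: 0.6
gripper_force: 0.0
top [(np.int32(117), array([287.58, 234.53])), (np.int32(25), array([288.48, 257.48])), (np.int32(5), array([280., 210.]))]
  ang 112.96 r 80.7
top [(np.int32(115), array([287.39, 234.03])), (np.int32(22), array([288.59, 257.5 ])), (np.int32(4), array([278. , 225.5]))]
  ang 112.14 r 80.7
scene [(np.int32(187), array([316.32, 151.9 ]))]
  ang 112.28 r 80.4
scene [(np.int32(182), array([316.79, 151.81]))]
  ang 111.60 r 81.0
```

View pics/cmp_b.png

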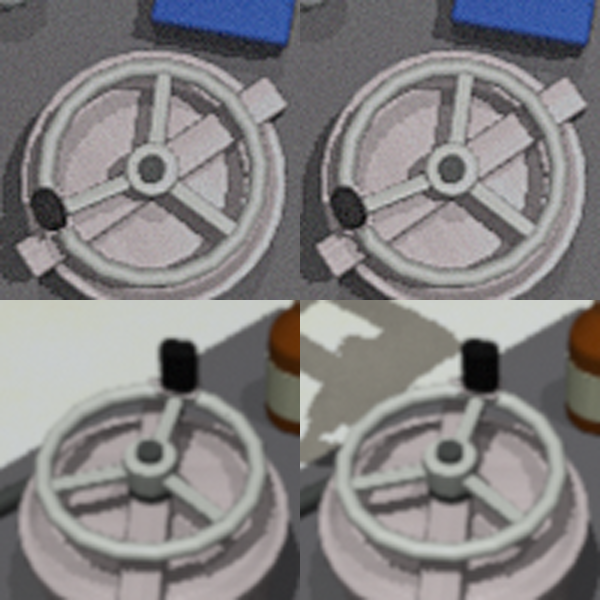

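View pics/scene_b.png

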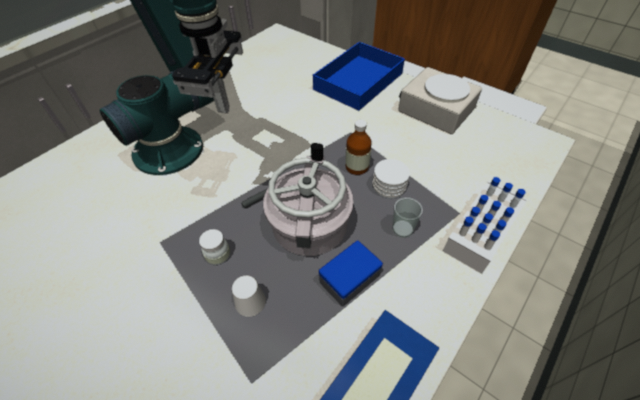

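The handle is back where it stood, about 0.7° past by both cameras (roughly 1 mm at the handle). The bystanders are undisturbed and the hand is clear, so I'm handing in.

```bash
python3 -c "
from workcell import sign_off
print(sign_off())"
```

```text
the job is handed in; nothing more can be done
None
```

The hand wheel was pushed clockwise through one full turn with the fingers shut, ending about 0.7° (1 mm at the handle) past its start; the hand is clear, the other items look unmoved in the camera images, and the job was handed in at about 16 s.

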